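# Tighten the bell stand's ratchet clamp lever

### The arm

A 7-joint arm with a two-finger parallel gripper is mounted at the origin on the work surface. World frame = base frame: x ahead of the robot, y to its left, z up, the work surface at z = 0. Lengths are in m, angles in rad, forces in N, time in s.
With the tool pointing down it reaches from about 0.425 to 0.825 m from the base axis. Payload 3.6 kg.
Tool frame: the origin (TCP) lies where the fingers leave the gripper's body, on its centre line; the fingertips stand 73 mm ahead of it and the grasp point (between the pads) lies 54 mm ahead of it; z points along the fingers, y is the line along which they close (so a half turn about z gives the same grasp; the last joint's range is limited). The gripper opens to 85 mm and grips with 20 to 120 N. Pads are 22 mm wide; open, the fingers measure 114 mm over their backs; the gripper's body (76 mm by 85 mm) begins 54 mm behind the grasp point. The pads swing forward as they close: fully open they stand 13 mm farther back than shut.
Start: joints at [-1.246, 0.615, -0.013, 1.423, 0.008, 1.103, -0.04], TCP at [0.224, 0.61, 0.304] pointing down, gripper open.
Joint ranges: [-3.12, 3.12], [-0.3, 2.06], [-1.34, 1.32], [0.26, 2.42], [-1.36, 4.5], [0.01, 1.98], [-2.84, 2.84]. Speed limits (rad/s): [2.79, 2.79, 3.14, 3.14, 3.14, 3.14, 3.14].

### API

Orientations are given as a unit quaternion [x, y, z, w].
In Python, from station import arm, snapshot, camera_info, ticket gives the robot as it stands. Calls block until the motion is done:
- arm.movep(position, orientation): joint-space move of the TCP to a pose.
- arm.line_to(position, velocity=0.15, ori=None): straight line of the TCP; ori=None keeps the orientation; velocity is the mean speed in m/s.
- arm.move_j(angles): joint-space move.
- arm.move_gripper(opening, effort=None): opening from 0.0 (shut) to 1.0 (fully open); effort is the grip in N (None keeps the last); returns when the fingers have stopped.
- arm.pause(seconds).
- arm.ik(position, orientation): joint angles nearest the present ones, or None.
- snapshot(name): name is "scene" or "top" or "wrist"; returns the picture (480x640x3 uint8, blue, green, red); there is no depth.
- camera_info(name): a dict with "fx", "fy", "cx", "cy" (pixels), "R" (3x3) and "t" (3): a world point X has camera coordinates R X + t; the wrist camera has in their place "T_tool_cam" (4x4, takes a point from camera to tool coordinates, whose origin is the TCP and whose axes are the flange's). Camera axes: x right, y down, z forward; pixel columns grow to the right and rows downward; lengths in m; the calibration is good to about 2 mm. A picture is of the moment at which its call begins: read the wrist's pose just before it. camera_info takes no time and is no camera call.
A pose or a line that the arm cannot do raises arm.MotionError and nothing moves.
- ticket.finish_job(): hands the job in; it is judged then, once.
Readings, each from a call of its own:
- arm.read_time(): time.
- arm.read_joint_positions(): joint angles.
- arm.read_dq(): joint speeds.
- arm.read_effort(): joint torques, N m.
- arm.read_tool_pos(): TCP position.
- arm.read_eef_rot(): TCP orientation.
- arm.read_ft_force(): force on the tool from outside, world axes, zero at the start.
- arm.read_wrist_torque(): the same for the moment, N m.
- arm.read_opening(): opening from 0.0 (shut) to 1.0 (fully open).
- arm.read_finger_force(): force on a finger pad.
Only numpy, scipy, OpenCV 4.12 (cv2) and the standard library are available. Lean on these libraries where they do the work, as an engineer would, in place of code of your own. Each camera call takes 0.05 s, during which the arm holds its last target. There are 200 camera calls.

### The job

The clamp with the red lever on the bell stand is loose and its lever has run out of room, so take one more stroke: lift the red lever up off its serrations, swing it all the way back anticlockwise (seen from above) without loosening the screw, let it drop fully into the serrations again, and turn it clockwise back to where it started so that the screw tightens. Leave the lever down and released, and do not disturb the blue lever on the lamp stand.

Things in the scene. Friction and masses are not known exactly. Their poses are not given: they have to be found in the camera images.
- red_knob (a point): Centre of the upright red grip ending the red lever: 24 mm diameter, 42 mm clear height (half above, half below), 29 mm rim on top. The arm, top 28 mm under this point, runs level to the clamp axis 85 mm away. Lever and grip turn as one about that axis and lift straight up, 24 mm at most, against a spring (5 to 7 N with weight). Let go, it drops into the nearest notch. Starts down.
- red_axis (a point): Fixed point on the bell stand's vertical clamp axis, 98 mm above the chowki top (itself at z 60 mm), level with red_knob when the lever is fully down. z up; x points along the grey foot (160 x 110 x 35 mm) to the brass bell post, 88 mm off, top 235 mm above chowki. The lever starts 30 deg from -x on the +y side, 2 deg off a stop pin; the other stop is 63 deg back (30 to 33 deg on the -y side).
- red_screw (a joint): Angle in rad of the toothed screw disc under the red lever: 0 at start (loose), grows clockwise from above (tighter); needs 0.2 N m (2.5 N at the grip), stays put. Lever down: its pins mesh 8 mm deep, both turn together. Lifted 12 mm or more: lever swings free, screw stays. Notches every 20 deg; three notches (60 deg) back nearly reach the stop and give a stroke of about 1.05.
- blue_knob (a point): Centre of the grip of a same-sized blue lever on the lamp stand (brass post with a small dish lamp on top): a bystander, correctly set, to be left alone.

How it is judged:
On the way, in this order (a step that is already met when the one before it is completed fails the run):
1. the red lever is lifted clear of the serrations and swung back at least 35 degrees, the screw not turned by more than 12 degrees (z of red_knob in the frame of red_axis above 0.007 m and y of red_knob in the frame of red_axis below -0.007 m and value of joint red_screw between -0.21 and 0.21 rad), for 0.1 s.
2. the red lever is fully down in the serrations again, still swung back at least 35 degrees (z of red_knob in the frame of red_axis below 0.004 m and y of red_knob in the frame of red_axis below -0.007 m and value of joint red_screw between -0.21 and 0.21 rad), for 0.1 s.
At the end, for the whole second after the job is handed in: The screw is tightened by at least 47 degrees (0.82 rad), the red lever is within 13 degrees of where it started, fully down in the serrations (within 4 mm), still and released, and the blue lever's grip is within 10 mm of where it was (value of joint red_screw above 0.82 rad and z of red_knob in the frame of red_axis below 0.004 m and y of red_knob in the frame of red_axis above 0.025 m and velocity of joint red_screw below 0.05 rad/s and distance of blue_knob from where it was at the start of the episode below 0.01 m); the robot touches nothing.
It fails at once if the screw is loosened by more than 17 degrees (value of joint red_screw below -0.3 rad).
It fails at once if the blue lever is moved by more than 15 mm (distance of blue_knob from where it was at the start of the episode above 0.015 m).
It also fails if it takes over 42 s, if anything falls off the work surface, if the arm or the gripper's body presses on something with over 40 N, if the wrist force passes 120 N, or if a joint passes its speed limit or range.

## Working session

There is one attempt and no reset: what is moved stays moved. The work goes in short steps, each a Python script; the robot and the scene stay as the last script left them, time stands still between calls to the robot, and variables do not carry over. Pictures are saved under pics/ and viewed, at most 10 in all, crops included, and the job is handed in when it is done.

```bash
ls; mkdir -p pics
python3 - <<'E'
from station import arm,snapshot,camera_info
import cv2
for n in("scene","top"):
    cv2.imwrite(f"pics/{n}0.png",snapshot(n)); print(n,camera_info(n))
print(camera_info("wrist")); print(arm.read_eef_rot(),arm.read_time())
E
```

```text
pics
scene {'fx': 582.089164033362, 'fy': 582.089164033362, 'cx': 317.8687201468504, 'cy': 233.42184369143004, 'R': array([[ 6.78332839e-01,  7.34754741e-01,  1.71621630e-04],
       [ 5.18628338e-01, -4.78637325e-01, -7.08470859e-01],
       [-5.20470178e-01,  4.80668057e-01, -7.05740046e-01]]), 't': array([-0.41421385, -0.16159769,  1.22136892])}
top {'fx': 584.3511676354899, 'fy': 584.3511676354899, 'cx': 318.5445750789014, 'cy': 250.91295205531725, 'R': array([[-0.01648094, -0.99969788, -0.01823535],
       [-0.99742661,  0.01771074, -0.06947297],
       [ 0.06977494,  0.01704345, -0.99741715]]), 't': array([0.04656788, 0.54949473, 1.10400802])}
{'fx': 403.0998840196273, 'fy': 403.0998840196273, 'cx': 314.92248222821695, 'cy': 239.97856435327483, 'T_tool_cam': array([[-5.21328515e-04, -9.58427093e-01, -2.85337057e-01,
         7.11882187e-02],
       [ 9.99999337e-01, -2.06673403e-04, -1.13285945e-03,
        -2.91415834e-04],
       [ 1.02679161e-03, -2.85337458e-01,  9.58426565e-01,
        -7.11168918e-02],
       [ 0.00000000e+00,  0.00000000e+00,  0.00000000e+00,
         1.00000000e+00]])}
[ 1.74927169e-01  9.84580700e-01 -1.13385506e-03 -2.10205366e-04] 0.1
```

View pics/scene0.png

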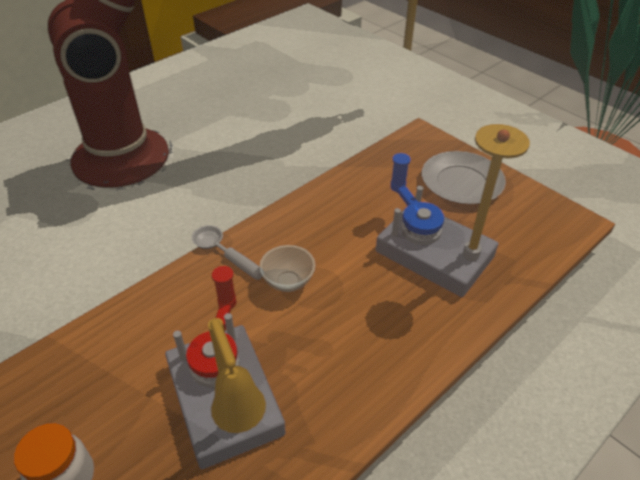

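View pics/top0.png

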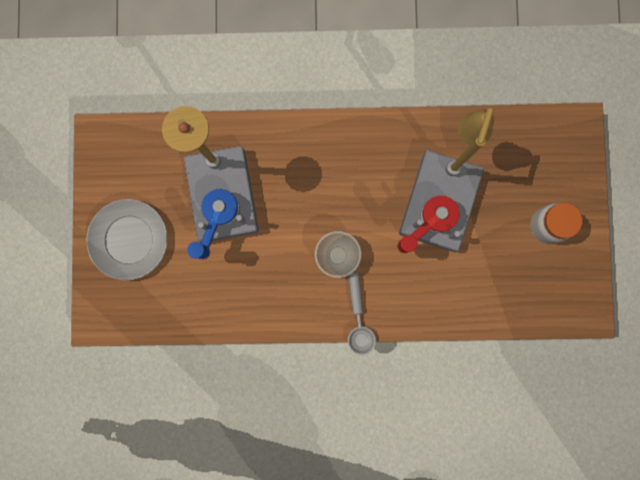

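The red knob is at about (223,285) in scene and (408,243) in top, and the red axis hub is at (442,212) in top. I'll enlarge both.

Run:
```python
import cv2,numpy as np
a=cv2.imread("pics/top0.png")[140:260,380:500]
b=cv2.imread("pics/scene0.png")[255:385,160:290]
cv2.imwrite("pics/c1.png",np.hstack([cv2.resize(a,(400,400),interpolation=cv2.INTER_CUBIC),cv2.resize(b,(400,400),interpolation=cv2.INTER_CUBIC)]))
```

```text
(no output)
```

View pics/c1.png

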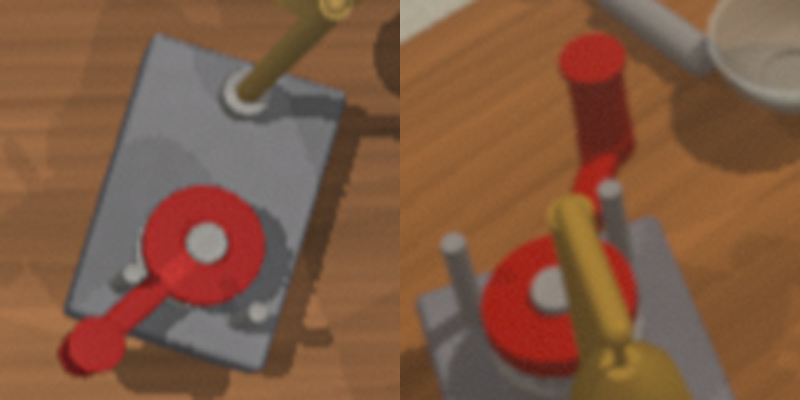

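```bash
cat > h.py <<'E'
import numpy as np
from station import camera_info
def ray(c,u,v):
    i=camera_info(c); d=np.array([(u-i["cx"])/i["fx"],(v-i["cy"])/i["fy"],1]); R=np.array(i["R"])
    return -R.T@i["t"], R.T@d/np.linalg.norm(d)
def atz(c,u,v,z):
    o,d=ray(c,u,v); return o+d*(z-o[2])/d[2]
def tri(a,b):
    (o1,d1),(o2,d2)=ray("top",*a),ray("scene",*b)
    s=np.linalg.lstsq(np.c_[d1,-d2],o2-o1,rcond=None)[0]
    p,q=o1+s[0]*d1,o2+s[1]*d2
    return (p+q)/2,np.linalg.norm(p-q)
E
python3 - <<'E'
from h import *
np.set_printoptions(precision=4,suppress=True)
t=lambda x,y:(380+x/3.3333,140+y/3.3333)
k=tri(t(97,345),(222.7,273.85)); h=tri(t(207,242),(209.7,349.3)); print(k,h)
C=[atz("top",*t(*p),.095) for p in((155,35),(345,97),(262,370),(68,313))]
for c in C:print(c)
m=sum(C)/4;e=(C[0]+C[1]-C[2]-C[3])/2;print(m,e,np.linalg.norm(e),np.degrees(np.arctan2(e[1],e[0])))
P=atz("top",*t(243,97),.098);d=P-h[0];print(P,d,np.linalg.norm(d[:2]),np.degrees(np.arctan2(d[1],d[0])))
l=k[0]-h[0];print(np.linalg.norm(l[:2]),np.degrees(np.arctan2(l[1],l[0])))
E
```

```text
(array([ 0.5496, -0.1139,  0.1769]), np.float64(0.002932971899330827)) (array([ 0.6052, -0.1794,  0.1318]), np.float64(0.0007521054110208925))
[ 0.7235 -0.1624  0.095 ]
[ 0.6874 -0.2637  0.095 ]
[ 0.5403 -0.2142  0.095 ]
[ 0.5729 -0.1113  0.095 ]
[ 0.631  -0.1879  0.095 ] [ 0.1488 -0.0503  0.    ] 0.15710374385863296 -18.675413220444888
[ 0.6879 -0.2082  0.098 ] [ 0.0826 -0.0288 -0.0338] 0.087502761106087 -19.185854033118034
0.0859945182094057 130.3113243517769
```

```bash
cat >> h.py <<'E'
from scipy.spatial.transform import Rotation as Ro
from station import arm
A=np.array([.605,-.1795])
def pose(deg,z,r=.085,flip=0,A=A):
    "grasp-point pose on the lever circle at world lever angle deg; tool y tangential"
    f=np.radians(deg); y=f+np.pi/2+flip*np.pi
    Y=np.array([np.cos(y),np.sin(y),0]);Z=np.array([0,0,-1.]);X=np.cross(Y,Z)
    return [A[0]+r*np.cos(f),A[1]+r*np.sin(f),z+.054], Ro.from_matrix(np.c_[X,Y,Z]).as_quat()
E
python3 - <<'E'
from h import *
np.set_printoptions(precision=3,suppress=True)
for c in("top","scene"):
    i=camera_info(c)
    for p in([.688,-.208,.295],[.605,-.1795,.295],[.688,-.208,.095]):
        q=i["R"]@np.array(p)+i["t"]; print(c,p,i["fx"]*q[0]/q[2]+i["cx"],i["fy"]*q[1]/q[2]+i["cy"])
for fl in(0,1):
    for d,z in((131,.40),(131,.158),(161,.176),(194,.176)):
        s=arm.ik(*pose(d,z-(.05 if z>.3 else 0),flip=fl)); print(fl,d,z,None if s is None else np.array(s))
print(arm.ik([.224,.61,.4],arm.read_eef_rot()), arm.ik([.45,.26,.42],arm.read_eef_rot()))
E
```

```text
top [0.688, -0.208, 0.295] 481.2067827306678 140.83747825888463
top [0.605, -0.1795, 0.295] 463.5531343504674 197.48241511443936
top [0.688, -0.208, 0.095] 452.4349724787454 169.38181644694592
scene [0.688, -0.208, 0.295] 212.6954119780787 323.36645119766587
scene [0.605, -0.1795, 0.295] 188.84100594058273 261.08859726105266
scene [0.688, -0.208, 0.095] 233.98774259522946 423.59197234441734
0 131 0.4 [-0.475  0.593  1.136  1.544 -0.545  1.356 -1.712]
0 131 0.158 [-0.451  0.862  1.132  1.813 -0.892  1.082 -1.404]
0 161 0.176 [-0.254  0.665  0.809  1.833 -0.603  0.907 -1.066]
0 194 0.176 [-0.204  0.717  0.897  1.798 -0.675  0.966 -0.346]
1 131 0.4 [-0.178  0.428  0.537  1.536 -0.227  1.24   1.109]
1 131 0.158 [ 0.001  0.597  0.261  1.8   -0.209  0.772  1.085]
1 161 0.176 [ 0.088  0.55   0.233  1.823 -0.171  0.788  1.649]
1 194 0.176 [ 0.268  0.56   0.091  1.783 -0.067  0.802  2.206]
[-1.247  0.553 -0.009  1.263  0.005  1.328 -0.037] [-0.621  0.313  0.076  1.604 -0.023  1.227  0.678]
```

Run:
```python
from h import *
from station import snapshot
import cv2
arm.line_to([.224,.61,.40],velocity=.2)
arm.movep([.45,.26,.40],pose(131,.3,flip=1)[1])
arm.movep(*pose(131,.27,flip=1))
p=np.array(arm.read_tool_pos());R=Ro.from_quat(arm.read_eef_rot()).as_matrix()
im=snapshot("wrist");i=camera_info("wrist");T=np.array(i["T_tool_cam"])
def proj(w):
    c=T[:3,:3].T@(R.T@(np.array(w)-p)-T[:3,3]);return (i["fx"]*c[0]/c[2]+i["cx"],i["fy"]*c[1]/c[2]+i["cy"])
k=[*pose(131,0)[0][:2],.182];h=[*A,.132]
for w in(k,h):
    u=proj(w);print(u);cv2.drawMarker(im,tuple(int(round(x)) for x in u),(0,255,0),0,12,1)
cv2.imwrite("pics/w1.png",im);print(arm.read_time(),p,arm.read_joint_positions(),arm.read_ft_force())
```

```text
(np.float64(311.02458510932337), np.float64(255.22416309879205))
(np.float64(311.6077388032026), np.float64(342.6900067325354))
3.7917 [ 0.54982466 -0.11329476  0.32410935] [-0.06028824  0.47157057  0.34436222  1.66509918 -0.18079698  1.03592482
  1.06101013] [0.06424569 0.37077385 0.78487899]
```

View pics/w1.png

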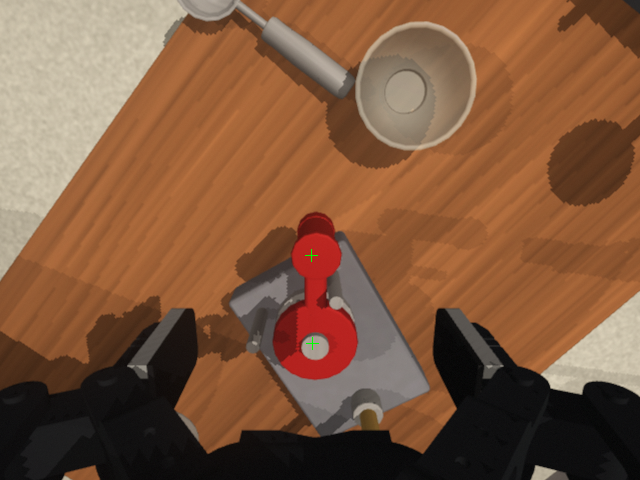

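The rim centre is at (317,255) and the hub at (315,347), against predictions of (311,255) and (312,343). That is an offset of about 2–3 mm along tool y. I'll split the difference, then grasp and lift.

```bash
sed -i 's/^A=.*/A=np.array([.6064,-.1783])/' h.py
python3 - <<'E'
from h import *
np.set_printoptions(precision=3,suppress=True)
st=lambda s:print(s,round(arm.read_time(),2),np.array(arm.read_tool_pos()),"F",np.array(arm.read_ft_force()),"M",np.array(arm.read_wrist_torque()),round(arm.read_opening(),3),arm.read_finger_force())
arm.line_to(pose(131,.2,flip=1)[0]); arm.line_to(pose(131,.158,flip=1)[0],velocity=.08); st("down")
arm.move_gripper(0.0,effort=50); st("grip")
for z in(.164,.170,.177):
    arm.line_to(pose(131,z,flip=1)[0],velocity=.03); st(z)
E
```

```text
down 5.08 [ 0.551 -0.114  0.212] F [-1.028  0.397 -0.129] M [-0.017 -0.029  0.029] 0.998 0.0
grip 5.68 [ 0.551 -0.114  0.212] F [-0.166  0.534  1.946] M [ 0.108  0.174 -0.021] 0.304 48.79441738128662
0.164 6.03 [ 0.551 -0.114  0.218] F [ 2.5   -1.143 -5.074] M [-0.235 -0.377 -0.032] 0.305 49.88349795341492
0.17 6.38 [ 0.551 -0.114  0.224] F [ 1.849 -1.541 -5.153] M [-0.299 -0.353  0.08 ] 0.307 49.92259740829468
0.177 6.77 [ 0.551 -0.114  0.231] F [ 1.766 -2.003 -5.445] M [-0.337 -0.43  -0.034] 0.307 49.96826469898224
```

Held and lifted: the opening is about 25 mm and the downward pull is 5 N. Next I'll swing back 60°.

```bash
cat >> h.py <<'E'
np.set_printoptions(precision=3,suppress=True)
def st(s):print(s,round(arm.read_time(),2),np.array(arm.read_tool_pos()),"F",np.array(arm.read_ft_force()),"M",np.array(arm.read_wrist_torque()),round(arm.read_opening(),3),round(arm.read_finger_force(),1))
def swing(degs,z,v=.06):
    for d in degs:
        p,q=pose(d,z,flip=1); arm.line_to(p,velocity=v,ori=q); st(d)
        if np.linalg.norm(arm.read_ft_force())>25: print("STOP");return False
    return True
E
python3 - <<'E'
from h import *
from station import snapshot
import cv2
swing((141,151,161,171,181,191),.177)
a=snapshot("scene")[200:440,100:340];b=snapshot("wrist")
cv2.imwrite("pics/s2.png",np.hstack([cv2.resize(a,(400,400)),cv2.resize(b,(400,300))[:,:].repeat(1,0) if 0 else cv2.resize(b,(400,400))]))
print(arm.read_joint_positions())
E
```

```text
141 7.17 [ 0.541 -0.125  0.231] F [ 1.754 -0.736 -4.868] M [-0.408 -0.428  0.028] 0.302 50.0
151 7.57 [ 0.532 -0.137  0.231] F [ 2.9   -1.804 -5.551] M [-0.427 -0.48  -0.05 ] 0.302 50.0
161 7.97 [ 0.527 -0.15   0.231] F [ 2.247 -1.809 -6.064] M [-0.402 -0.52  -0.104] 0.306 50.0
171 8.37 [ 0.523 -0.164  0.231] F [ 3.866 -1.483 -5.94 ] M [-0.384 -0.58  -0.09 ] 0.303 50.0
181 8.77 [ 0.522 -0.179  0.231] F [ 3.715 -1.25  -5.557] M [-0.25  -0.69  -0.111] 0.305 50.0
191 9.17 [ 0.523 -0.194  0.231] F [ 4.778  0.08  -6.135] M [-0.133 -0.734 -0.071] 0.309 50.0
[ 0.312  0.555  0.005  1.785 -0.004  0.802  2.081]
```

View pics/s2.png

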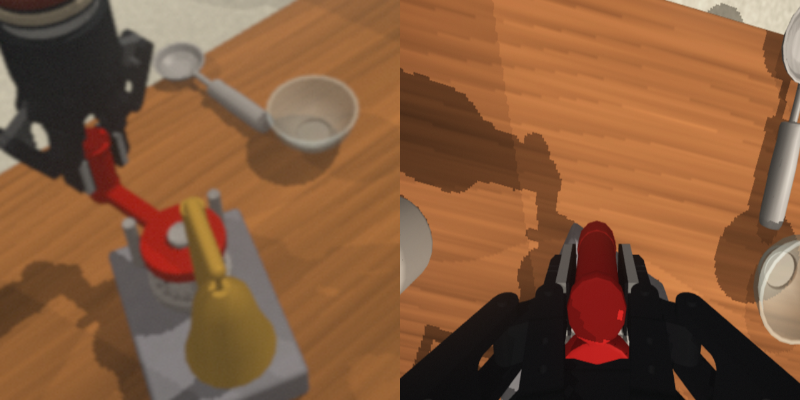

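The left half shows the lever raised, with the serrated disc exposed, and swung close to the far stop. Both fingers hold the knob. Next I'll lower it and release so it settles into the notch.

Run:
```python
from h import *
for z in(.168,.163,.1585):
    arm.line_to(pose(191,z,flip=1)[0],velocity=.04); st(z)
arm.move_gripper(.5); arm.pause(.4); st("open")
from station import snapshot
import cv2
a=snapshot("scene")[200:440,100:340];b=snapshot("wrist")
cv2.imwrite("pics/s3.png",np.hstack([cv2.resize(a,(400,400)),cv2.resize(b,(400,400))]))
```

```text
0.168 9.64 [ 0.523 -0.194  0.222] F [ 4.188  0.318 -5.488] M [ 0.107 -0.799 -0.057] 0.306 49.9
0.163 9.92 [ 0.523 -0.194  0.217] F [ 4.588  1.364 -6.243] M [ 0.179 -0.816 -0.007] 0.305 49.9
0.1585 10.18 [ 0.523 -0.194  0.213] F [ 5.303  1.295 -4.578] M [ 0.178 -0.792  0.043] 0.308 49.9
open 10.88 [ 0.523 -0.195  0.212] F [ 0.915 -0.907 -0.326] M [-0.05  -0.036  0.016] 0.497 0.0
```

View pics/s3.png

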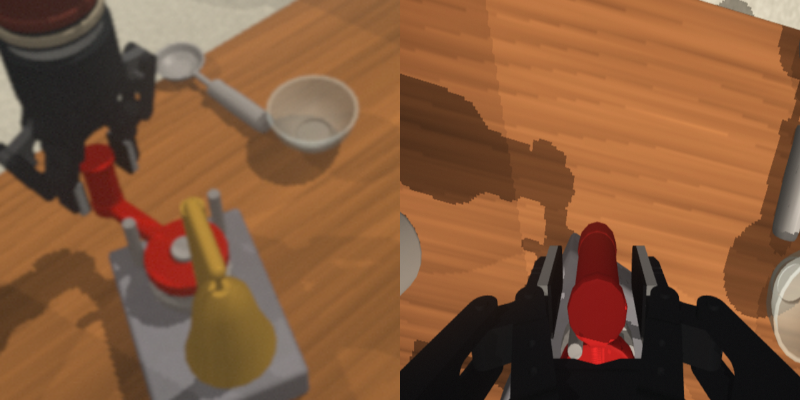

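The grip is released and the hub has dropped from about (207,342) back to about (208.6,348). I'll compare the seating with the start picture at sub-pixel level.

Run:
```python
from h import *
from station import snapshot
import cv2
a=cv2.imread("pics/scene0.png");b=snapshot("scene")
def rb(im): # lower-left edge of red disc and hub centroid
    s=cv2.cvtColor(im,cv2.COLOR_BGR2HSV).astype(int)
    r=(((s[...,0]<8)|(s[...,0]>172))&(s[...,1]>170)&(s[...,2]>60))
    bot=[np.where(r[330:400,c])[0].max()+330 for c in range(188,210,3)]
    hub=(s[338:360,198:220,1]<90); y,x=np.where(hub)
    return bot,(x.mean()+198,y.mean()+338,len(x))
print(rb(a));print(rb(b))
cv2.imwrite("pics/s4.png",np.hstack([cv2.resize(i[310:400,165:255],(400,400),interpolation=cv2.INTER_CUBIC) for i in(a,b)]))
```

```text
([np.int64(362), np.int64(367), np.int64(370), np.int64(373), np.int64(374), np.int64(375), np.int64(376), np.int64(376)], (np.float64(208.56737588652481), np.float64(349.3049645390071), 141))
([np.int64(362), np.int64(367), np.int64(370), np.int64(372), np.int64(374), np.int64(375), np.int64(375), np.int64(376)], (np.float64(208.53521126760563), np.float64(349.4154929577465), 142))
```

View pics/s4.png

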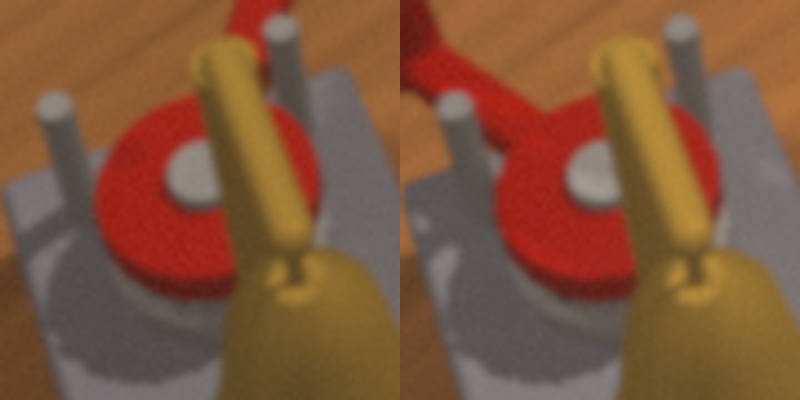

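The lever is fully seated: the disc edge and hub match the start picture. Next I'll regrip and turn it clockwise.

Run:
```python
from h import *
arm.line_to(pose(191,.157,flip=1)[0],velocity=.05)
arm.move_gripper(0.0,effort=50); st("grip")
ok=swing((181,171,161,151,141,131),.157)
arm.pause(.2); st("end")
if ok:
    arm.move_gripper(.55); arm.pause(.3); st("open")
    from station import snapshot
    import cv2
    b=snapshot("wrist");a=snapshot("scene")[200:440,100:340]
    cv2.imwrite("pics/s5.png",np.hstack([cv2.resize(a,(400,400)),cv2.resize(b,(400,400))]))
```

```text
grip 11.6 [ 0.523 -0.195  0.211] F [-0.943 -0.066  0.814] M [0.029 0.125 0.023] 0.297 48.8
181 12.0 [ 0.521 -0.18   0.211] F [-0.011 -0.344  2.478] M [0.027 0.195 0.042] 0.297 49.0
171 12.4 [ 0.522 -0.165  0.211] F [-2.139  0.954  2.872] M [ 0.016  0.319 -0.041] 0.298 48.9
161 12.8 [ 0.526 -0.151  0.211] F [-1.519  1.05   4.513] M [0.152 0.437 0.037] 0.3 48.7
151 13.2 [ 0.532 -0.137  0.211] F [-2.652 -0.09   4.836] M [0.211 0.496 0.016] 0.3 48.7
141 13.6 [ 0.54  -0.125  0.211] F [-2.398  0.681  5.771] M [ 0.271  0.535 -0.016] 0.3 48.7
131 14.0 [ 0.551 -0.114  0.211] F [-2.364  2.045  4.794] M [ 0.319  0.485 -0.016] 0.3 48.8
end 14.2 [ 0.551 -0.114  0.211] F [-2.93   2.326  4.435] M [ 0.336  0.494 -0.005] 0.297 48.8
open 14.84 [ 0.551 -0.114  0.211] F [0.434 0.11  0.396] M [-0.008  0.022  0.039] 0.547 0.0
```

View pics/s5.png

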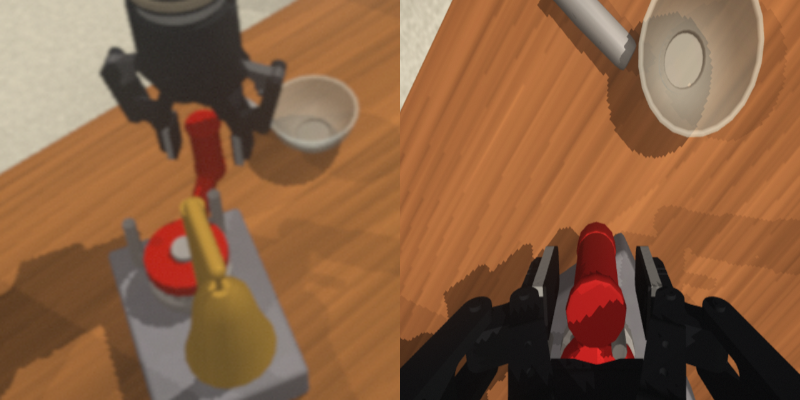

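The lever is back where it started and released. I'll retreat straight up and check.

Run:
```python
from h import *
from station import snapshot
import cv2
arm.move_gripper(1.0)
arm.line_to(pose(131,.33,flip=1)[0],velocity=.12); arm.pause(.3); st("up")
a=cv2.imread("pics/scene0.png");b=snapshot("scene");t0=cv2.imread("pics/top0.png");t=snapshot("top")
for n,(y,x,h,w) in dict(redknob=(262,208,50,32),redhub=(335,180,40,55),blue=(145,380,95,70)).items():
    r=cv2.matchTemplate(b[y-8:y+h+8,x-8:x+w+8],a[y:y+h,x:x+w],cv2.TM_CCOEFF_NORMED);_,m,_,l=cv2.minMaxLoc(r);print(n,m,l[0]-8,l[1]-8)
cv2.imwrite("pics/s6.png",np.hstack([cv2.resize(i,(400,400)) for i in(a[200:440,100:340],b[200:440,100:340])]))
```

```text
up 17.3 [ 0.551 -0.114  0.384] F [-0.576  0.456  0.183] M [ 0.039  0.017 -0.026] 1.002 0.0
redknob 0.9915330410003662 -1 0
redhub 0.9965566992759705 0 0
blue 0.9875037670135498 0 0
```

View pics/s6.png

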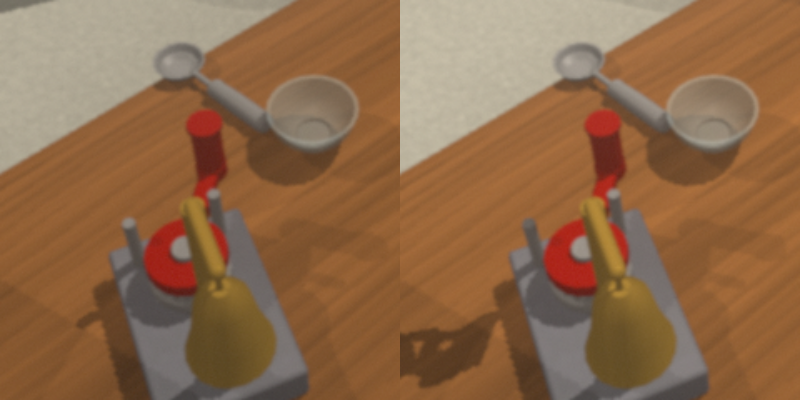

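The lever is within 1 px of its start position and fully down. The blue lever hasn't moved and the gripper is clear, so I'm handing in.

```bash
python3 -c "
from station import ticket
print(ticket.finish_job())"
```

```text
the job is handed in; nothing more can be done
None
```

I took the extra stroke and handed the job in: the red lever was lifted, swung back 60°, dropped fully into the serrations and turned clockwise to its start, then left down and released; the blue lever didn't move, but I had no reading of the screw angle itself, and the hand-in returned no verdict.

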